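# Stamp a box lid with the spring stamp in the jig

### The arm

A 6-joint arm with a two-finger parallel gripper is mounted at the origin on the work surface. World frame = base frame: x ahead of the robot, y to its left, z up, the work surface at z = 0. Lengths are in m, angles in rad, forces in N, time in s.
With the tool pointing down it reaches from about 0.25 to 0.8 m from the base axis. Payload 3.9 kg.
Tool frame: the origin (TCP) lies at the very end of the fingers, on their centre line; the grasp point (between the pads) lies pinch_z behind it (pinch_z is the distance from the TCP to the grasp point, in m); z points along the fingers, y is the line along which they close (so a half turn about z gives the same grasp; the last joint's range is limited). The gripper opens to 85 mm and grips with 20 to 120 N. Pads are 22 mm wide; open, the fingers measure 114 mm over their backs; the gripper's body (76 mm by 85 mm) begins 54 mm behind the grasp point. The pads swing forward as they close: fully open they stand 13 mm farther back than shut.
Start: joints at [-1.271, 0.26, -0.138, 1.173, 0, 1.571], TCP at [0.155, -0.502, 0.231] pointing down, gripper open.
Joint ranges: [-2.78, 2.78], [-0.83, 1.72], [-1.28, 1.37], [-1.9, 2.12], [-1.57, 1.48], [-3.14, 3.14]. Speed limits (rad/s): [2.57, 2.57, 3.14, 3.14, 3.14, 3.14].

### API

Orientations are given as a 3x3 rotation matrix whose columns are the frame's x, y, z axes.
In Python, from station import * gives the robot as it stands.
- The arm moves only by the tool play_rows, never from a script. Its argument "increments" is a list of rows, each an object of numbers: "hand": the closure, from -1 (fully open) to 1 (shut); "tx", "ty", "tz": the shift along the tool's x, y, z in m; "wx", "wy", "wz": the turn, a rotation vector about the tool's x, y, z in degrees. A call has 1 to 20 rows; each row shifts and turns the commanded pose from where the row before left it, along the tool's axes as they then stand; what a row does not reach is not made up. A row lasts 1/10 s, in which the tool goes at most 50 mm and 8.59 degrees, less where a joint would pass 70% of its speed; a pose out of reach is approached as far as the arm can. A call with a gripper value outside its range is refused whole. The fingers move at their own pace and stop on an object; "grip_force" is the grip in N (left out, the last holds). Time passes only in rows, so rows that do not move let the fingers close. It gives the time, the measured TCP pose, the force, the opening and the grip force at its end, in the units of the state.
- get_obs(): the state, without advancing time (a new reading comes with each control period).
- capture(name): name is "scene" or "top" or "wrist"; returns a dict with "img" (384x512x3 uint8, red, green, blue), "fx", "fy", "cx", "cy" (pixels), "distortion" ([k1, k2, p1, p2, k3] as OpenCV has them; the pictures are not rectified), "world_from_camera" (4x4, takes a point from camera to world coordinates); the wrist camera has in their place "mount" (4x4, takes a point from camera to tool coordinates, whose origin is the TCP and whose axes are the flange's). Camera axes: x right, y down, z forward; pixel columns grow to the right and rows downward; lengths in m; the calibration is good to about 2 mm. A picture is of the moment at which its call begins: read the wrist's pose just before it. There is no depth.
- finish_job(): hands the job in; it is judged then, once.
The state is a dict: "time_s": time; "joints": joint angles; "qd": joint speeds; "effort": joint torques, N m; "tool_pos": TCP position; "tcp_rot": TCP orientation; "contact_force": force on the tool from outside, world axes, zero at the start; "torque": the same for the moment, N m; "grip_width": opening from 0.0 (shut) to 1.0 (fully open); "gripper_force": force on a finger pad.
Only numpy, scipy, OpenCV 4.12 (cv2) and the standard library are available. Lean on these libraries where they do the work, as an engineer would, in place of code of your own. Each camera call takes 0.05 s, during which the arm holds its last target. There are 200 camera calls.

### The job

Take the spring stamp from its cork mat and mark the wooden lid lying in the jig: stand the stamp flat on the lid, snug in the corner against both fences with its long side along the left fence (seen from the robot's side of the jig), then press its red plunger head fully down to the stop for a moment. Afterwards let the plunger spring back up, and stand the stamp gently upright on its cork mat again and let go. Do not work the plunger anywhere but in that corner, do not lean on or bang the stamp hard (the lid is thin: keep under 80 N), and leave the doll, paint jar and brush block alone.

Things in the scene. Friction and masses are not known exactly. Their poses are not given: they have to be found in the camera images.
- stamp: Self-inking hand stamp, loose, 0.33 kg, 102 mm tall. Grey foot 64 mm (its x) by 48 mm (y), 8 mm high; black housing 60 x 44 mm up to 50 mm above the underside; on a stem above it the red plunger head. Origin: centre of the foot's underside, z up. Either way round is equal. Carry it by the sides of the red head (it then hangs from the plunger's upper end) or by the housing.
- head_top (a point): Centre of the top face of the red plunger head: a block 52 mm (stamp x) x 40 mm (stamp y) x 30 mm high, its top 102 mm above the stamp's underside when up, 86 mm when fully down. The gap between head and housing is 22 mm when up, 6 mm when fully down.
- plunger (a joint): Plunger travel in m: 0 up, 0.016 fully down at its hard stop. Spring-loaded: starts to move at 5 N, needs 13 N at the stop, returns by itself. Must not be pushed past 0.008 while the stamp is out of the jig's corner.
- jig: Fixed plywood board 190 mm (its x) x 160 mm (y), 12 mm thick; origin: centre of its underside. Two dark fences, 18 mm wide, tops 42 mm above the bench: the far one, inner face at x = +66 mm, 138 mm long, centred; the left one, along which the stamp's long side goes, inner face at y = +51 mm, 132 mm long, centred. A pale lid is fixed in their corner (see jig_spot).
- jig_spot (a point): On the board's top face, under the lid, at x +34, y +27, z +12 mm in the jig's frame, same axes: straight below the stamp's origin when its foot touches both fences, its x along the jig's x or against it. The lid covers x -60 to +66, y -47 to +51 mm of the jig; its top, 6 to 16 mm above the board, differs each time and is not given: feel for it. On felt, it gives 1 to 2 mm when pressed.
- rest: Fixed flat cork mat, 150 mm (its x) x 130 mm (its y), 8 mm thick, on which the stamp stands at first. Origin: centre of its underside.
- doll: Bystander: bare turned wooden doll, 58 mm wide, 138 mm tall, standing. Origin: centre of the underside.
- paint_jar: Bystander: red paint jar with black cap, 60 mm wide, 60 mm tall, standing. Origin: centre of the underside.
- brush_block: Bystander: wooden block 80 x 100 x 75 mm with brushes standing in it, up to 160 mm tall. Origin: centre of the underside.
Not all that is in view belongs to the job. Leave any turquoise look-alike of the jig alone.

How it is judged:
On the way, in this order (a step that is already met when the one before it is completed fails the run):
1. the stamp stands flat on the lid in the jig's corner, foot within 3 mm of both fences and square to them within 0.06 rad, plunger not yet pressed (under 10 mm) (x of stamp in the frame of jig_spot between -0.003 and 0.003 m and y of stamp in the frame of jig_spot between -0.003 and 0.003 m and z of stamp in the frame of jig_spot below 0.0185 m and angle between stamp's own z axis and vertical below 0.05 rad and angle between the x axis of stamp and the x axis of jig, either way round below 0.06 rad and value of joint plunger below 0.01 m), for 0.1 s.
2. the plunger is pressed to its stop (over 15 of 16 mm) with the stamp still so placed, for 0.3 s (x of stamp in the frame of jig_spot between -0.003 and 0.003 m and y of stamp in the frame of jig_spot between -0.003 and 0.003 m and z of stamp in the frame of jig_spot below 0.0185 m and angle between stamp's own z axis and vertical below 0.05 rad and angle between the x axis of stamp and the x axis of jig, either way round below 0.06 rad and value of joint plunger above 0.015 m), for 0.3 s.
At the end, for the whole second after the job is handed in: After the lid has been stamped in the corner, the stamp stands upright (within 0.05 rad) and still on the cork mat, its centre within 60 mm (x) and 50 mm (y) of the mat's centre, its plunger up again (under 2 mm) (x of stamp in the frame of rest between -0.06 and 0.06 m and y of stamp in the frame of rest between -0.05 and 0.05 m and z of stamp in the frame of rest between 0.005 and 0.011 m and angle between stamp's own z axis and vertical below 0.05 rad and value of joint plunger below 0.002 m and linear speed of stamp below 0.02 m/s); the robot touches nothing.
It fails at once if the plunger is pushed past 8 mm while the stamp's centre is more than 6 mm from its place in the corner (value of joint plunger above 0.008 m and horizontal distance between stamp and jig_spot above 0.006 m).
It fails at once if the stamp bears on the jig or its lid, or on the mat, with more than 80 N (contact force between stamp and jig above 80 N or contact force between stamp and rest above 80 N).
It fails at once if a bystander is moved more than 20 mm or tipped (distance of any of doll, paint_jar, brush_block from where it was at the start of the episode above 0.02 m or angle between any of doll, paint_jar, brush_block's own z axis and vertical above 0.3 rad).
It also fails if it takes over 67 s, if anything falls off the work surface, if the arm or the gripper's body presses on something with over 40 N, if the wrist force passes 120 N, or if a joint passes its speed limit or range.

## Working session

There is one attempt and no reset: what is moved stays moved. The work goes in short steps, Python scripts to look and compute and a tool call to move; the robot and the scene stay as the last step left them, time stands still between calls to the robot, and variables do not carry over. Pictures are saved under pics/ and viewed, at most 10 in all, crops included, and the job is handed in when it is done.

Besides the shell and the picture viewer there is one more tool, called after "Call:" by a JSON object that holds its "api" and its "payload", one argument or row to a line. play_rows: Moves the arm, as the interface text tells. Its arguments: {"type":"object","properties":{"increments":{"type":"array"},"grip_force":{"type":"number"}},"required":["increments"]}

```bash
ls; mkdir -p pics; python3 - <<'E'
from station import *
import cv2,numpy as np,pickle
o=get_obs(); print({k:np.round(v,3).tolist() for k,v in o.items()})
d={}
for n in ["scene","top","wrist"]:
    c=capture(n); d[n]=c; cv2.imwrite(f"pics/{n}0.png",c["img"][:,:,::-1])
    print(n,c["fx"],c["fy"],c["cx"],c["cy"],c["distortion"],np.round(c.get("world_from_camera",c.get("mount")),4).tolist())
pickle.dump((o,d),open("cap0.pkl","wb"))
cv2.imwrite("pics/both.png",np.hstack([cv2.resize(d[n]["img"],(400,300))[:,:,::-1] for n in ["scene","wrist"]]))
E
```

```text
pics
{'time_s': 0.0, 'joints': [-1.271, 0.261, -0.139, 1.173, 0.0, 1.571], 'qd': [0.001, -0.001, 0.002, 0.001, 0.0, 0.0], 'effort': [-0.0, -40.568, 25.392, 0.019, 0.0, 0.0], 'tool_pos': [0.155, -0.501, 0.23], 'tcp_rot': [[0.955, 0.295, -0.001], [0.295, -0.955, 0.002], [0.0, -0.002, -1.0]], 'contact_force': [0.645, 0.82, 0.604], 'torque': [0.011, 0.012, 0.009], 'gripper_force': 0.0, 'grip_width': 1.0}
scene 387.58269170464104 387.58269170464104 251.986911005698 188.45531385183855 [0.02997631 0.         0.         0.         0.        ] [[-0.1244, 0.7309, -0.671, 1.2764], [0.9922, 0.0926, -0.0832, 0.0374], [0.0013, -0.6762, -0.7367, 0.9106], [0.0, 0.0, 0.0, 1.0]]
top 402.7837006106375 402.7837006106375 255.07020311901584 190.81529159006766 [-0.12477261  0.          0.          0.          0.        ] [[0.0089, -0.9927, 0.1205, 0.4258], [-0.9999, -0.0076, 0.0109, -0.0673], [-0.0099, -0.1206, -0.9927, 1.2036], [0.0, 0.0, 0.0, 1.0]]
wrist 313.8768406834541 313.8768406834541 254.04401999169792 190.53119818032744 [-0.08773103  0.          0.          0.          0.        ] [[-0.0, -0.9527, -0.3038, 0.0788], [1.0, -0.0002, 0.0004, -0.0012], [-0.0004, -0.3038, 0.9527, -0.1425], [0.0, 0.0, 0.0, 1.0]]
```

View pics/top0.png

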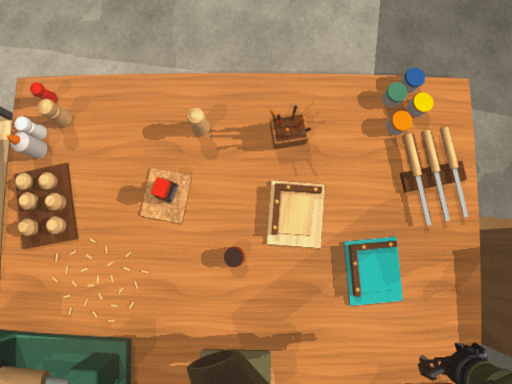

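View pics/both.png

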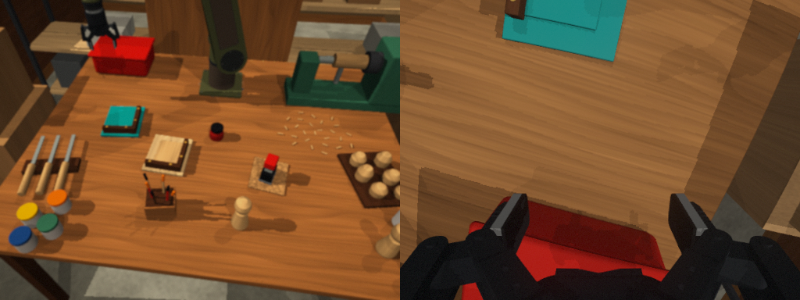

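Top view: the stamp with its red head is at (165,190) on the cork mat at (166,195). The doll is at (200,120), the brush block at (290,130) and the jar at (233,257). There are two jig candidates: the plywood one at (297,213) with a pale lid and dark fences on its far and left sides, and the turquoise one at (373,270). The plywood one fits the description and the turquoise one is the decoy. I'll make rough measurements and an enlarged crop to confirm.

```bash
cat > h.py <<'E'
import cv2,numpy as np,pickle
def cam(c,o=None):
    K=np.array([[c["fx"],0,c["cx"]],[0,c["fy"],c["cy"]],[0,0,1]]); D=np.array(c["distortion"],float)
    if "world_from_camera" in c: T=np.array(c["world_from_camera"])
    else:
        W=np.eye(4);W[:3,:3]=o["tcp_rot"];W[:3,3]=o["tool_pos"];T=W@np.array(c["mount"])
    return K,D,T
def rays(c,px,o=None):
    K,D,T=cam(c,o)
    u=cv2.undistortPoints(np.array(px,float).reshape(-1,1,2),K,D).reshape(-1,2)
    d=np.c_[u,np.ones(len(u))]@T[:3,:3].T
    return T[:3,3],d
def plane(c,px,z,o=None):
    p,d=rays(c,px,o); return p+d*((z-p[2])/d[:,2])[:,None]
def tri(c1,p1,c2,p2,o1=None,o2=None):
    a,d=rays(c1,[p1],o1);b,e=rays(c2,[p2],o2);d=d[0]/np.linalg.norm(d[0]);e=e[0]/np.linalg.norm(e[0])
    s,t=np.linalg.lstsq(np.c_[d,-e],b-a,rcond=None)[0]
    return (a+s*d+b+t*e)/2,np.linalg.norm(a+s*d-b-t*e)
def proj(c,P,o=None):
    K,D,T=cam(c,o);M=np.linalg.inv(T)
    return cv2.projectPoints(np.array(P,float).reshape(-1,3),cv2.Rodrigues(M[:3,:3])[0],M[:3,3],K,D)[0].reshape(-1,2)
def big(m,roi=None):
    m=m.astype(np.uint8)
    if roi:
        z=np.zeros_like(m);x0,y0,x1,y1=roi;z[y0:y1,x0:x1]=m[y0:y1,x0:x1];m=z
    cs=cv2.findContours(m,cv2.RETR_EXTERNAL,cv2.CHAIN_APPROX_NONE)[0]
    return max(cs,key=cv2.contourArea).reshape(-1,2)
def rect(P):
    (c,s,a)=cv2.minAreaRect(P[:,:2].astype(np.float32)*1000);return np.round(c,1),np.round(s,1),round(a,1)
E
python3 - <<'E'
from h import *
o,d=pickle.load(open("cap0.pkl","rb")); t=d["top"];im=t["img"].astype(int);R,G,B=im[...,0],im[...,1],im[...,2]
red=(R>140)&(G<60)&(B<70)
hsv=cv2.cvtColor(t["img"],cv2.COLOR_RGB2HSV)
c=big(red,(140,165,195,225)); print("head",rect(plane(t,c,.11)), c.mean(0))
print("mat hsv",hsv[215,150],"table",hsv[230,180],"jig",hsv[240,290],"lid",hsv[215,290],"fence",hsv[187,300])
j=big((hsv[...,1]<120)&(hsv[...,2]>130),(255,170,335,255));print("jig",rect(plane(t,j,.012)),cv2.minAreaRect(j))
m=big(hsv[...,1]<135,(130,160,200,230));print("mat",rect(plane(t,m,.008)),cv2.minAreaRect(m))
a=cv2.resize(t["img"][155:235,130:200],None,fx=6,fy=6,interpolation=2);b=cv2.resize(t["img"][170:255,260:330],None,fx=5.4,fy=5.647,interpolation=2)
b=cv2.resize(b,(380,480));a=cv2.resize(a,(420,480));cv2.imwrite("pics/crop.png",np.hstack([a,b])[:,:,::-1])
E
```

```text
head (array([565.3, 205.3]), array([41.6, 49.2]), 69.9) [160.89090909 187.41818182]
mat hsv [ 16 147 227] table [ 13 172 214] jig [ 21 106 244] lid [ 20 119 244] fence [ 12 164 118]
jig (array([ 503.1, -175. ]), array([159.8, 189.1]), 86.0) ((295.479736328125, 213.96453857421875), (53.96561813354492, 63.2622184753418), 3.900493860244751)
mat (array([568.3, 210.3]), array([50.7, 66.4]), 69.2) ((167.2930908203125, 191.0172576904297), (16.526884078979492, 22.09774398803711), 21.801406860351562)
```

View pics/crop.png

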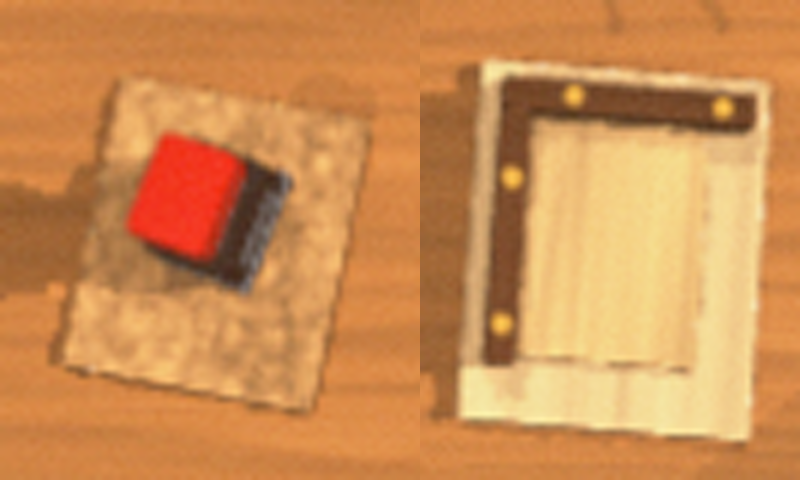

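Confirmed: the stamp's red head is at crop (185,195) with its long side at about -20°. The wooden jig has a brown far fence (top), a left fence and a pale lid, with yaw about -4°. I'll go over the jig with the wrist camera first, then the stamp.

Call:
{"api": "play_rows", "payload": {
  "increments": [
    {"hand": -1,"tx": 0.036,"ty": -0.0175,"tz": -0.01},
    {"tx": 0.036,"ty": -0.0175,"tz": -0.01},
    {"tx": 0.036,"ty": -0.0175,"tz": -0.01},
    {"tx": 0.036,"ty": -0.0175,"tz": -0.01},
    {"tx": 0.036,"ty": -0.0175,"tz": -0.01},
    {"tx": 0.036,"ty": -0.0175,"tz": -0.01},
    {"tx": 0.036,"ty": -0.0175,"tz": -0.01},
    {"tx": 0.036,"ty": -0.0175,"tz": -0.01},
    {"tx": 0.036,"ty": -0.0175,"tz": -0.01},
    {"tx": 0.036,"ty": -0.0175,"tz": -0.01},
    {"tx": 0.036,"ty": -0.0175,"tz": -0.01},
    {"tx": 0.036,"ty": -0.0175,"tz": -0.01},
    {"wz": 7},
    {"wz": 7},
    {"wz": 7},
    {"tx": 0.02},
    {"tx": 0.02},
    {},
    {}
  ]
}}

```text
$.increments[0]: bad value
```

```bash
cat > look.py <<'E'
import sys
from station import *
from h import *
n=sys.argv[1]; o=get_obs(); c=capture("wrist"); pickle.dump((o,c),open(n+".pkl","wb"))
cv2.imwrite(f"pics/{n}.png",c["img"][:,:,::-1]); print(np.round(o["tool_pos"],4),np.round(o["tcp_rot"],3).tolist(),np.round(o["contact_force"],2))
E
python3 look.py jig1
```

```text
[ 0.1549 -0.5011  0.2307] [[0.955, 0.295, -0.0], [0.295, -0.955, 0.001], [-0.0, -0.001, -1.0]] [-0.52  0.04 -0.55]
```

View pics/jig1.png

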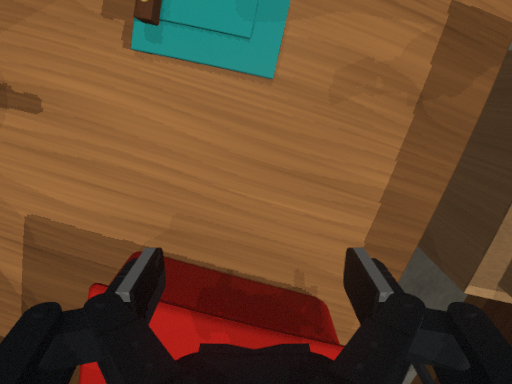

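The move was refused, so this shows only the start view: the turquoise decoy at (210,40) and the open fingers. I'll resend with complete rows.

Call:
{"api": "play_rows", "payload": {
  "increments": [
    {"hand": -1.0,"tx": 0.036,"ty": -0.0175,"tz": -0.01,"wx": 0,"wy": 0,"wz": 0}
  ]
}}

```text
time_s: 0.3
tool_pos: [0.1825, -0.4756, 0.2398]
tcp_rot: [[0.957, 0.29, -0.002], [0.29, -0.957, 0.001], [-0.002, -0.001, -1.0]]
contact_force: [1.5, 0.1, 0.1]
grip_width: 1.001
gripper_force: 0.0
```

Call:
{"api": "play_rows", "payload": {
  "increments": [
    {"hand": -1,"tx": 0.036,"ty": -0.0175,"tz": -0.01,"wx": 0,"wy": 0,"wz": 0},
    {"hand": -1,"tx": 0.036,"ty": -0.0175,"tz": -0.01,"wx": 0,"wy": 0,"wz": 0},
    {"hand": -1,"tx": 0.036,"ty": -0.0175,"tz": -0.01,"wx": 0,"wy": 0,"wz": 0},
    {"hand": -1,"tx": 0.036,"ty": -0.0175,"tz": -0.01,"wx": 0,"wy": 0,"wz": 0},
    {"hand": -1,"tx": 0.036,"ty": -0.0175,"tz": -0.01,"wx": 0,"wy": 0,"wz": 0},
    {"hand": -1,"tx": 0.036,"ty": -0.0175,"tz": -0.01,"wx": 0,"wy": 0,"wz": 0},
    {"hand": -1,"tx": 0.036,"ty": -0.0175,"tz": -0.01,"wx": 0,"wy": 0,"wz": 0},
    {"hand": -1,"tx": 0.036,"ty": -0.0175,"tz": -0.01,"wx": 0,"wy": 0,"wz": 0},
    {"hand": -1,"tx": 0.036,"ty": -0.0175,"tz": -0.01,"wx": 0,"wy": 0,"wz": 0},
    {"hand": -1,"tx": 0.036,"ty": -0.0175,"tz": -0.01,"wx": 0,"wy": 0,"wz": 0},
    {"hand": -1,"tx": 0.036,"ty": -0.0175,"tz": -0.01,"wx": 0,"wy": 0,"wz": 0},
    {"hand": -1,"tx": 0,"ty": 0,"tz": 0,"wx": 0,"wy": 0,"wz": 7},
    {"hand": -1,"tx": 0,"ty": 0,"tz": 0,"wx": 0,"wy": 0,"wz": 7},
    {"hand": -1,"tx": 0,"ty": 0,"tz": 0,"wx": 0,"wy": 0,"wz": 7},
    {"hand": -1,"tx": 0.02,"ty": 0,"tz": 0,"wx": 0,"wy": 0,"wz": 0},
    {"hand": -1,"tx": 0.02,"ty": 0,"tz": 0,"wx": 0,"wy": 0,"wz": 0},
    {"hand": -1,"tx": 0,"ty": 0,"tz": 0,"wx": 0,"wy": 0,"wz": 0},
    {"hand": -1,"tx": 0,"ty": 0,"tz": 0,"wx": 0,"wy": 0,"wz": 0}
  ]
}}

```text
time_s: 2.1
tool_pos: [0.5453, -0.1759, 0.3507]
tcp_rot: [[0.998, -0.066, -0.002], [-0.066, -0.998, 0.0], [-0.002, -0.0, -1.0]]
contact_force: [0.6, 0.0, 0.8]
grip_width: 0.995
gripper_force: 0.0
```

```bash
python3 look.py jig2
```

```text
[ 0.5453 -0.1759  0.3507] [[0.998, -0.066, -0.002], [-0.066, -0.998, 0.0], [-0.002, -0.0, -1.0]] [0.62 0.04 0.76]
```

View pics/jig2.png

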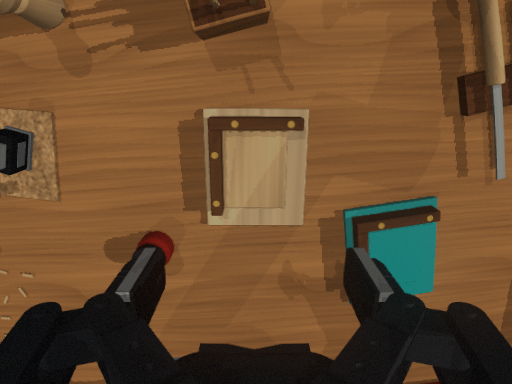

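The wrist view shows the wooden jig with board corners about (204,110), (309,109), (303,225) and (208,224), far fence at row 124 and left fence at column 215. The decoy is at (400,245). I'll take a second, closer view for heights.

Call:
{"api": "play_rows", "payload": {
  "increments": [
    {"hand": -1,"tx": -0.02,"ty": -0.01,"tz": 0.027,"wx": 0,"wy": 0,"wz": 0},
    {"hand": -1,"tx": -0.02,"ty": -0.01,"tz": 0.027,"wx": 0,"wy": 0,"wz": 0},
    {"hand": -1,"tx": -0.02,"ty": -0.01,"tz": 0.026,"wx": 0,"wy": 0,"wz": 0},
    {"hand": -1,"tx": 0,"ty": 0,"tz": 0,"wx": 0,"wy": 0,"wz": 0},
    {"hand": -1,"tx": 0,"ty": 0,"tz": 0,"wx": 0,"wy": 0,"wz": 0}
  ]
}}

```text
time_s: 2.65
tool_pos: [0.4866, -0.1419, 0.2716]
tcp_rot: [[0.998, -0.067, -0.001], [-0.067, -0.998, 0.0], [-0.001, 0.0, -1.0]]
contact_force: [0.1, 0.1, 0.9]
grip_width: 1.001
gripper_force: 0.0
```

```bash
python3 look.py jig3; cat > jig.py <<'E'
from h import *
V=[pickle.load(open(f"jig{k}.pkl","rb")) for k in (2,3)]
res=[]
for o,c in V:
    g=proj(c,[.503,-.175,.012],o)[0].astype(int); hsv=cv2.cvtColor(c["img"],cv2.COLOR_RGB2HSV)
    x,y=g; r=100
    roi=(max(x-r,0),max(y-r,0),x+r,y+r)
    pale=(hsv[...,1]<115)&(hsv[...,2]>90)&(hsv[...,0]<40)
    q=big(cv2.morphologyEx(pale.astype(np.uint8),cv2.MORPH_CLOSE,np.ones((15,15))),roi)
    print("board z.012",rect(plane(c,q,.012,o)),len(q),cv2.boundingRect(q))
    # dark fences
    dk=((hsv[...,2]<125)&(hsv[...,0]<15)).astype(np.uint8)
    poly=np.zeros_like(dk);cv2.fillPoly(poly,[q],1);dk=cv2.morphologyEx(dk&cv2.erode(poly,np.ones((5,5))),cv2.MORPH_CLOSE,np.ones((5,5)))
    f=big(dk); P=plane(c,f,.042,o); print("fences z.042",rect(P))
    h=cv2.minAreaRect(f); res.append((q,f))
    ap=cv2.boxPoints(h);print("fence box px",ap.round(1).tolist()); ap2=cv2.boxPoints(cv2.minAreaRect(q));print("board box px",ap2.round(1).tolist())
    # extremes
    e=lambda s:[tuple(s[np.argmin(s@np.array(v))]) for v in ([1,1],[-1,1],[-1,-1],[1,-1])]
    res[-1]=(e(q),e(f))
for k,n in enumerate(["board","fence"]):
    for a,b in zip(res[0][k],res[1][k]): print(n,a,b,np.round(tri(V[0][1],a,V[1][1],b,V[0][0],V[1][0])[0],4))
E
python3 jig.py
```

```text
[ 0.4866 -0.1419  0.2716] [[0.998, -0.067, -0.001], [-0.067, -0.998, 0.0], [-0.001, 0.0, -1.0]] [0.13 0.08 0.86]
board z.012 (array([ 504.7, -173.9]), array([159.1, 188.4]), 85.9) 426 (203, 108, 106, 117)
fences z.042 (array([ 513.9, -174.1]), array([136.5, 148.9]), 86.2)
fence box px [[208.0, 117.0], [303.0, 117.0], [303.0, 215.0], [208.0, 215.0]]
board box px [[203.0, 108.0], [308.0, 108.0], [308.0, 224.0], [203.0, 224.0]]
board z.012 (array([ 504.4, -173.6]), array([158.9, 187.6]), 86.0) 533 (215, 61, 131, 147)
fences z.042 (array([ 513.3, -174.1]), array([136.9, 147.8]), 86.1)
fence box px [[222.0, 69.0], [342.0, 69.0], [342.0, 194.0], [222.0, 194.0]]
board box px [[215.0, 61.0], [345.0, 61.0], [345.0, 207.0], [215.0, 207.0]]
board (np.int32(203), np.int32(109)) (np.int32(216), np.int32(61)) [ 0.603  -0.1028  0.0171]
board (np.int32(308), np.int32(110)) (np.int32(345), np.int32(63)) [ 0.5913 -0.2581  0.014 ]
board (np.int32(301), np.int32(224)) (np.int32(334), np.int32(207)) [ 0.41   -0.2428  0.0218]
board (np.int32(208), np.int32(223)) (np.int32(219), np.int32(206)) [ 4.131e-01 -8.640e-02 -3.000e-04]
fence (np.int32(208), np.int32(118)) (np.int32(223), np.int32(69)) [ 0.5914 -0.1128  0.044 ]
fence (np.int32(303), np.int32(119)) (np.int32(342), np.int32(71)) [ 0.5811 -0.2461  0.0435]
fence (np.int32(221), np.int32(215)) (np.int32(237), np.int32(194)) [ 0.4434 -0.1164  0.0427]
fence (np.int32(212), np.int32(214)) (np.int32(225), np.int32(193)) [ 0.4425 -0.1008  0.0333]
```

View pics/jig3.png

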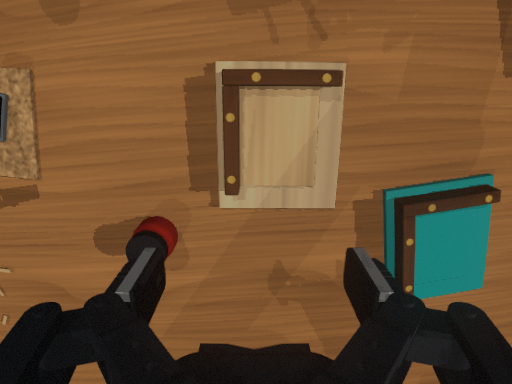

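Both views agree: jig centre (0.5045,-0.1737), yaw -4.0°, fence tops 0.043 (text 0.042), board 159x188 mm. That puts jig_spot at about (0.540,-0.149). Next is the stamp.

Call:
{"api": "play_rows", "payload": {
  "increments": [
    {"hand": -1,"tx": 0.0104,"ty": -0.0378,"tz": -0.0067,"wx": 0,"wy": 0,"wz": 0},
    {"hand": -1,"tx": 0.0104,"ty": -0.0378,"tz": -0.0067,"wx": 0,"wy": 0,"wz": 0},
    {"hand": -1,"tx": 0.0104,"ty": -0.0378,"tz": -0.0067,"wx": 0,"wy": 0,"wz": 0},
    {"hand": -1,"tx": 0.0104,"ty": -0.0378,"tz": -0.0067,"wx": 0,"wy": 0,"wz": 0},
    {"hand": -1,"tx": 0.0104,"ty": -0.0378,"tz": -0.0067,"wx": 0,"wy": 0,"wz": 0},
    {"hand": -1,"tx": 0.0104,"ty": -0.0378,"tz": -0.0067,"wx": 0,"wy": 0,"wz": 0},
    {"hand": -1,"tx": 0.0104,"ty": -0.0378,"tz": -0.0067,"wx": 0,"wy": 0,"wz": 0},
    {"hand": -1,"tx": 0.0104,"ty": -0.0378,"tz": -0.0067,"wx": 0,"wy": 0,"wz": 0},
    {"hand": -1,"tx": 0.0104,"ty": -0.0378,"tz": -0.0067,"wx": 0,"wy": 0,"wz": 0},
    {"hand": -1,"tx": 0,"ty": 0,"tz": 0,"wx": 0,"wy": 0,"wz": 8},
    {"hand": -1,"tx": 0,"ty": 0,"tz": 0,"wx": 0,"wy": 0,"wz": 8},
    {"hand": -1,"tx": 0,"ty": 0,"tz": 0,"wx": 0,"wy": 0,"wz": 0},
    {"hand": -1,"tx": 0,"ty": 0,"tz": 0,"wx": 0,"wy": 0,"wz": 0}
  ]
}}

```text
time_s: 4.0
tool_pos: [0.5912, 0.0147, 0.3423]
tcp_rot: [[0.998, -0.059, -0.019], [-0.055, -0.987, 0.151], [-0.028, -0.149, -0.988]]
contact_force: [-0.0, 0.1, 0.7]
grip_width: 1.0
gripper_force: 0.0
```

```bash
python3 look.py st1; python3 - <<'E'
from h import *
import station; print([k for k in dir(station) if k[0]!='_'], getattr(station,'pinch_z',None))
E
```

```text
[0.5912 0.0147 0.3423] [[0.998, -0.059, -0.019], [-0.055, -0.987, 0.151], [-0.028, -0.149, -0.988]] [-0.04  0.12  0.74]
['Unreachable', 'capture', 'finish_job', 'get_obs', 'pinch_z'] 0.0187
```

Call:
{"api": "play_rows", "payload": {
  "increments": [
    {"hand": -1,"tx": -0.02,"ty": -0.02,"tz": 0,"wx": 0,"wy": 0,"wz": 0},
    {"hand": -1,"tx": -0.02,"ty": -0.02,"tz": 0,"wx": 0,"wy": 0,"wz": 0},
    {"hand": -1,"tx": 0,"ty": 0,"tz": 0,"wx": 0,"wy": 0,"wz": 0},
    {"hand": -1,"tx": 0,"ty": 0,"tz": 0,"wx": 0,"wy": 0,"wz": 0}
  ]
}}

```text
time_s: 4.45
tool_pos: [0.5512, 0.04, 0.3492]
tcp_rot: [[0.999, -0.027, -0.025], [-0.022, -0.986, 0.166], [-0.029, -0.165, -0.986]]
contact_force: [0.1, -0.8, -1.4]
grip_width: 1.001
gripper_force: 0.0
```

```bash
python3 look.py st2; python3 - <<'E'
from h import *
a=[pickle.load(open(f"st{k}.pkl","rb"))[1]["img"] for k in (1,2)]
cv2.imwrite("pics/st.png",np.hstack([cv2.resize(x,(400,300)) for x in a])[:,:,::-1])
E
```

```text
[0.5512 0.04   0.3492] [[0.999, -0.027, -0.025], [-0.022, -0.986, 0.166], [-0.029, -0.165, -0.986]] [ 0.09 -0.84 -1.35]
```

View pics/st.png

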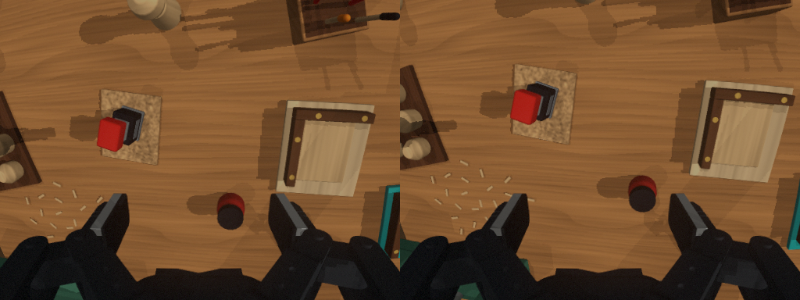

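The wrist views show the stamp at (112,132) and (527,105), but the arm stopped short and tilted. I'll check the joints.

```bash
python3 - <<'E'
from station import *
import numpy as np
o=get_obs();print(np.round(o["joints"],3),np.round(o["qd"],3),np.round(o["effort"],2))
E
```

```text
[-0.024  0.312  0.226  1.515  0.166  3.141] [-0.012  0.017 -0.002 -0.001  0.    -0.   ] [  0.19 -44.66  25.87   0.37   0.64  -0.  ]
```

Joint 6 is at its limit (yaw = j1 - j6 + 180°). I'll use the equivalent half-turn grasp, yaw 160°, after unwinding and levelling.

Call:
{"api": "play_rows", "payload": {
  "increments": [
    {"hand": -1,"tx": 0,"ty": 0,"tz": 0,"wx": 0,"wy": 0,"wz": -8},
    {"hand": -1,"tx": 0,"ty": 0,"tz": 0,"wx": -5,"wy": 0,"wz": 0},
    {"hand": -1,"tx": 0,"ty": 0,"tz": 0,"wx": -4.5,"wy": 0,"wz": 0},
    {"hand": -1,"tx": 0,"ty": 0,"tz": 0,"wx": 0,"wy": 0,"wz": -8},
    {"hand": -1,"tx": 0,"ty": 0,"tz": 0,"wx": 0,"wy": 0,"wz": 0},
    {"hand": -1,"tx": 0,"ty": 0,"tz": 0,"wx": 0,"wy": 0,"wz": 0}
  ]
}}

```text
time_s: 5.1
tool_pos: [0.5512, 0.0391, 0.3479]
tcp_rot: [[0.969, 0.248, -0.009], [0.248, -0.969, 0.002], [-0.008, -0.004, -1.0]]
contact_force: [-0.5, -0.3, 0.5]
grip_width: 1.001
gripper_force: 0.0
```

```bash
cat > lvl.py <<'E'
from station import *
import numpy as np,sys
from scipy.spatial.transform import Rotation as Ro
# goal: yaw deg, x,y,z ; prints turn (tool rotvec deg) and shift (in present tool axes)
y,*g=map(float,sys.argv[1:]);o=get_obs();R=np.array(o["tcp_rot"]);a=np.radians(y)
G=np.array([[np.cos(a),np.sin(a),0],[np.sin(a),-np.cos(a),0],[0,0,-1]])
lv=np.arctan2(R[1,0],R[0,0]);L=np.array([[np.cos(lv),np.sin(lv),0],[np.sin(lv),-np.cos(lv),0],[0,0,-1]])
print("level turn",np.degrees(Ro.from_matrix(R.T@L).as_rotvec()).round(2),"yaw now",np.degrees(lv).round(2),"wz to go",round((np.degrees(lv)-y+180)%360-180,2))
d=np.array(g)-o["tool_pos"];print("pos",np.round(o["tool_pos"],4),"shift level now",(L.T@d).round(4),"shift at goal yaw",(G.T@d).round(4))
print("j",np.round(o["joints"],2),"F",np.round(o["contact_force"],1))
E
python3 lvl.py 160 .53 .22 .33
```

```text
level turn [-0.24  0.48 -0.  ] yaw now 14.36 wz to go -145.64
pos [0.5512 0.0391 0.3479] shift level now [ 0.0243 -0.1805  0.0179] shift at goal yaw [0.0817 0.1627 0.0179]
j [0.07 0.3  0.22 1.5  0.   2.96] F [-0.5 -0.3  0.5]
```

Call:
{"api": "play_rows", "payload": {
  "increments": [
    {"hand": -1,"tx": 0,"ty": 0,"tz": 0,"wx": -0.24,"wy": 0.48,"wz": 0},
    {"hand": -1,"tx": 0,"ty": 0,"tz": 0,"wx": 0,"wy": 0,"wz": -8.1},
    {"hand": -1,"tx": 0,"ty": 0,"tz": 0,"wx": 0,"wy": 0,"wz": -8.1},
    {"hand": -1,"tx": 0,"ty": 0,"tz": 0,"wx": 0,"wy": 0,"wz": -8.1},
    {"hand": -1,"tx": 0,"ty": 0,"tz": 0,"wx": 0,"wy": 0,"wz": -8.1},
    {"hand": -1,"tx": 0,"ty": 0,"tz": 0,"wx": 0,"wy": 0,"wz": -8.1},
    {"hand": -1,"tx": 0,"ty": 0,"tz": 0,"wx": 0,"wy": 0,"wz": -8.1},
    {"hand": -1,"tx": 0,"ty": 0,"tz": 0,"wx": 0,"wy": 0,"wz": -8.1},
    {"hand": -1,"tx": 0,"ty": 0,"tz": 0,"wx": 0,"wy": 0,"wz": -8.1},
    {"hand": -1,"tx": 0,"ty": 0,"tz": 0,"wx": 0,"wy": 0,"wz": -8.1},
    {"hand": -1,"tx": 0,"ty": 0,"tz": 0,"wx": 0,"wy": 0,"wz": -8.1},
    {"hand": -1,"tx": 0,"ty": 0,"tz": 0,"wx": 0,"wy": 0,"wz": -8.1},
    {"hand": -1,"tx": 0,"ty": 0,"tz": 0,"wx": 0,"wy": 0,"wz": -8.1},
    {"hand": -1,"tx": 0,"ty": 0,"tz": 0,"wx": 0,"wy": 0,"wz": -8.1},
    {"hand": -1,"tx": 0,"ty": 0,"tz": 0,"wx": 0,"wy": 0,"wz": -8.1},
    {"hand": -1,"tx": 0,"ty": 0,"tz": 0,"wx": 0,"wy": 0,"wz": -8.1},
    {"hand": -1,"tx": 0,"ty": 0,"tz": 0,"wx": 0,"wy": 0,"wz": -8.1},
    {"hand": -1,"tx": 0,"ty": 0,"tz": 0,"wx": 0,"wy": 0,"wz": -8.1},
    {"hand": -1,"tx": 0,"ty": 0,"tz": 0,"wx": 0,"wy": 0,"wz": -8.0}
  ]
}}

```text
time_s: 7.0
tool_pos: [0.5506, 0.0386, 0.3481]
tcp_rot: [[-0.942, 0.335, 0.0], [0.335, 0.942, 0.0], [-0.0, 0.0, -1.0]]
contact_force: [-0.3, -0.0, 0.3]
grip_width: 1.001
gripper_force: 0.0
```

Call:
{"api": "play_rows", "payload": {
  "increments": [
    {"hand": -1,"tx": 0.0163,"ty": 0.0325,"tz": 0.0036,"wx": 0,"wy": 0,"wz": 0},
    {"hand": -1,"tx": 0.0163,"ty": 0.0325,"tz": 0.0036,"wx": 0,"wy": 0,"wz": 0},
    {"hand": -1,"tx": 0.0163,"ty": 0.0325,"tz": 0.0036,"wx": 0,"wy": 0,"wz": 0},
    {"hand": -1,"tx": 0.0163,"ty": 0.0325,"tz": 0.0036,"wx": 0,"wy": 0,"wz": 0},
    {"hand": -1,"tx": 0.0163,"ty": 0.0325,"tz": 0.0036,"wx": 0,"wy": 0,"wz": 0},
    {"hand": -1,"tx": 0,"ty": 0,"tz": 0,"wx": 0,"wy": 0,"wz": 0},
    {"hand": -1,"tx": 0,"ty": 0,"tz": 0,"wx": 0,"wy": 0,"wz": 0}
  ]
}}

```text
time_s: 7.7
tool_pos: [0.5288, 0.2198, 0.3299]
tcp_rot: [[-0.941, 0.338, -0.0], [0.338, 0.941, -0.001], [-0.0, -0.001, -1.0]]
contact_force: [1.3, -0.4, -0.4]
grip_width: 1.002
gripper_force: 0.0
```

```bash
python3 look.py st3; python3 lvl.py 160 .56 .208 .2
```

```text
[0.5288 0.2198 0.3299] [[-0.941, 0.338, -0.0], [0.338, 0.941, -0.001], [-0.0, -0.001, -1.0]] [ 1.32 -0.36 -0.44]
level turn [-0.03  0.02 -0.  ] yaw now 160.16 wz to go 0.16
pos [0.529  0.2191 0.3301] shift level now [-3.300e-02  1.000e-04  1.301e-01] shift at goal yaw [-0.033   0.0002  0.1301]
j [ 0.39  0.33  0.21  1.46 -0.    0.74] F [-0.   0.7  0.7]
```

Second view, shifted, then measure the head.

Call:
{"api": "play_rows", "payload": {
  "increments": [
    {"hand": -1,"tx": -0.03,"ty": -0.02,"tz": 0,"wx": 0,"wy": 0,"wz": 0},
    {"hand": -1,"tx": -0.03,"ty": -0.02,"tz": 0,"wx": 0,"wy": 0,"wz": 0},
    {"hand": -1,"tx": 0,"ty": 0,"tz": 0,"wx": 0,"wy": 0,"wz": 0},
    {"hand": -1,"tx": 0,"ty": 0,"tz": 0,"wx": 0,"wy": 0,"wz": 0}
  ]
}}

```text
time_s: 8.15
tool_pos: [0.5722, 0.1598, 0.3302]
tcp_rot: [[-0.94, 0.342, -0.0], [0.342, 0.94, 0.0], [0.0, 0.0, -1.0]]
contact_force: [0.3, -0.6, -0.6]
grip_width: 0.996
gripper_force: 0.0
```

```bash
python3 look.py st4; cat > st.py <<'E'
from h import *
V=[pickle.load(open(f"st{k}.pkl","rb")) for k in (3,4)]
C=[];crops=[]
for o,c in V:
    g=proj(c,[.565,.205,.09],o)[0].astype(int); x,y=g
    hsv=cv2.cvtColor(c["img"],cv2.COLOR_RGB2HSV); roi=(max(x-90,0),max(y-90,0),x+90,y+90)
    red=((hsv[...,0]<6)|(hsv[...,0]>174))&(hsv[...,1]>150)
    r=big(red&(hsv[...,2]>60),roi); V0=hsv[...,2][r[:,1].clip(0,383),r[:,0]]
    m=np.zeros(red.shape,np.uint8);cv2.fillPoly(m,[r],1);vals=hsv[...,2][m>0];th,_=cv2.threshold(vals.reshape(-1,1),0,255,cv2.THRESH_OTSU)
    t=big((m>0)&(hsv[...,2]>th),roi); b=cv2.minAreaRect(t)
    print("red",cv2.boundingRect(r),"otsu",th,"values",np.percentile(vals,[5,25,50,75,95]),"top",b,"area",cv2.contourArea(r),cv2.contourArea(t))
    print(" top@.110",rect(plane(c,t,.110,o)))
    C.append((np.array(b[0]),cv2.boxPoints(b)))
    crops.append(cv2.resize(c["img"][roi[1]:roi[1]+180,roi[0]:roi[0]+180],(400,400)))
print(tri(V[0][1],C[0][0],V[1][1],C[1][0],V[0][0],V[1][0]))
for p in C[0][1]:
    print(np.round(tri(V[0][1],p,V[1][1],C[1][1][np.argmin(np.linalg.norm(C[1][1]-C[1][0]-p+C[0][0],axis=1))],V[0][0],V[1][0])[0],4))
cv2.imwrite("pics/stc.png",np.hstack(crops)[:,:,::-1])
E
python3 st.py
```

```text
[0.5722 0.1598 0.3302] [[-0.94, 0.342, -0.0], [0.342, 0.94, 0.0], [0.0, 0.0, -1.0]] [ 0.35 -0.59 -0.59]
red (242, 167, 32, 44) otsu 131.0 values [ 84. 152. 166. 167. 168.] top ((257.0, 191.5), (37.0, 30.0), 90.0) area 1295.0 1077.5
 top@.110 (array([567.9, 210.9]), array([36.2, 47.6]), 69.5)
red (274, 117, 37, 46) otsu 137.0 values [ 99. 156. 167. 168. 170.] top ((292.0, 141.5), (41.0, 32.0), 90.0) area 1468.0 1247.5
 top@.110 (array([568., 210.]), array([36.9, 47.8]), 70.1)
(array([0.56873266, 0.21039929, 0.10502792]), np.float64(0.0006693102421899121))
[0.5404 0.2008 0.1037]
[0.5524 0.2353 0.1059]
[0.5977 0.2204 0.1071]
[0.5855 0.1846 0.1051]
```

View pics/stc.png

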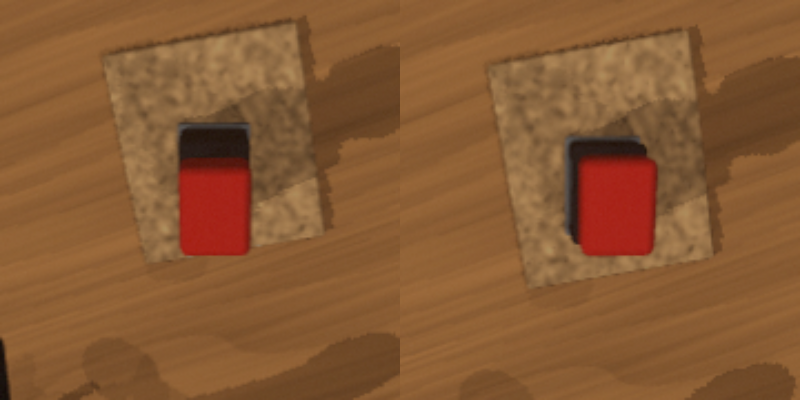

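The head is centred at (0.568,0.2105), top at about 0.107 (expected 0.110), with its long side along the tool x. In the crop, the mat corners are about (103,55), (298,18), (325,235) and (147,262) in the left panel. Now the mat centre and the grasp shift.

```bash
python3 - <<'E'
from h import *
o,c=pickle.load(open("st3.pkl","rb"));g=proj(c,[.565,.205,.09],o)[0].astype(int)-90
o4,c4=pickle.load(open("st4.pkl","rb"));g4=np.maximum(proj(c4,[.565,.205,.09],o4)[0].astype(int)-90,0)
a=np.array([[103,55],[298,18],[325,235],[147,262]])*.45+np.maximum(g,0);b=(np.array([[488,65],[690,28],[714,253],[528,288]])-[400,0])*.45+g4
P=plane(c,a,.008,o);print(rect(P),P.mean(0).round(4));P=plane(c4,b,.008,o4);print(rect(P),P.round(3).tolist())
for u,v in zip(a,b):print(tri(c,u,c4,v,o,o4)[0].round(4))
E
python3 lvl.py 160 .568 .2105 .080
```

```text
(array([555.7, 219.6]), array([129.3, 151.2]), 79.7) [0.5563 0.2197 0.008 ]
(array([556.6, 219.1]), array([129.7, 149.9]), 79.8) [[0.472, 0.169, 0.008], [0.494, 0.296, 0.008], [0.639, 0.27, 0.008], [0.619, 0.142, 0.008]]
[0.4723 0.1685 0.0048]
[ 4.939e-01  2.978e-01 -2.000e-04]
[0.6361 0.2686 0.02  ]
[ 0.6216  0.1411 -0.0023]
level turn [ 0.02 -0.02 -0.  ] yaw now 160.06 wz to go 0.06
pos [0.5717 0.1606 0.3303] shift level now [0.0205 0.0457 0.2503] shift at goal yaw [0.0206 0.0456 0.2503]
j [0.27 0.37 0.27 1.48 0.   0.62] F [ 0.3  0.2 -0.2]
```

Call:
{"api": "play_rows", "payload": {
  "increments": [
    {"hand": -1,"tx": 0.0103,"ty": 0.0229,"tz": 0.02,"wx": 0,"wy": 0,"wz": 0},
    {"hand": -1,"tx": 0.0103,"ty": 0.0229,"tz": 0.02,"wx": 0,"wy": 0,"wz": 0},
    {"hand": -1,"tx": 0,"ty": 0,"tz": 0.035,"wx": 0,"wy": 0,"wz": 0},
    {"hand": -1,"tx": 0,"ty": 0,"tz": 0.035,"wx": 0,"wy": 0,"wz": 0},
    {"hand": -1,"tx": 0,"ty": 0,"tz": 0.035,"wx": 0,"wy": 0,"wz": 0},
    {"hand": -1,"tx": 0,"ty": 0,"tz": 0.02,"wx": 0,"wy": 0,"wz": 0},
    {"hand": -1,"tx": 0,"ty": 0,"tz": 0,"wx": 0,"wy": 0,"wz": 0},
    {"hand": -1,"tx": 0,"ty": 0,"tz": 0,"wx": 0,"wy": 0,"wz": 0}
  ]
}}

```text
time_s: 9.0
tool_pos: [0.5676, 0.2121, 0.1658]
tcp_rot: [[-0.941, 0.338, -0.0], [0.338, 0.941, 0.0], [0.0, 0.0, -1.0]]
contact_force: [1.1, 0.4, 0.7]
grip_width: 1.001
gripper_force: 0.0
```

```bash
python3 lvl.py 160 .568 .2105 .080
```

```text
level turn [ 0.01 -0.   -0.  ] yaw now 160.24 wz to go 0.24
pos [0.5676 0.2121 0.1658] shift level now [-0.001  -0.0014  0.0858] shift at goal yaw [-0.001  -0.0014  0.0858]
j [ 0.36  0.43 -0.06  1.08  0.    0.7 ] F [1.1 0.4 0.7]
```

Call:
{"api": "play_rows", "payload": {
  "increments": [
    {"hand": -1,"tx": -0.001,"ty": -0.0014,"tz": 0.03,"wx": 0,"wy": 0,"wz": 0},
    {"hand": -1,"tx": 0,"ty": 0,"tz": 0.03,"wx": 0,"wy": 0,"wz": 0},
    {"hand": -1,"tx": 0,"ty": 0,"tz": 0.0255,"wx": 0,"wy": 0,"wz": 0},
    {"hand": -1,"tx": 0,"ty": 0,"tz": 0,"wx": 0,"wy": 0,"wz": 0},
    {"hand": 0.0,"tx": 0,"ty": 0,"tz": 0,"wx": 0,"wy": 0,"wz": 0},
    {"hand": 0.3,"tx": 0,"ty": 0,"tz": 0,"wx": 0,"wy": 0,"wz": 0},
    {"hand": 0.5,"tx": 0,"ty": 0,"tz": 0,"wx": 0,"wy": 0,"wz": 0},
    {"hand": 1,"tx": 0,"ty": 0,"tz": 0,"wx": 0,"wy": 0,"wz": 0},
    {"hand": 1,"tx": 0,"ty": 0,"tz": 0,"wx": 0,"wy": 0,"wz": 0},
    {"hand": 1,"tx": 0,"ty": 0,"tz": 0,"wx": 0,"wy": 0,"wz": 0},
    {"hand": 1,"tx": 0,"ty": 0,"tz": 0,"wx": 0,"wy": 0,"wz": 0},
    {"hand": 1,"tx": 0,"ty": 0,"tz": 0,"wx": 0,"wy": 0,"wz": 0}
  ],
  "grip_force": 50
}}

```text
time_s: 10.2
tool_pos: [0.5697, 0.2105, 0.0804]
tcp_rot: [[-0.941, 0.339, 0.003], [0.339, 0.941, 0.001], [-0.002, 0.002, -1.0]]
contact_force: [0.9, -0.6, 5.7]
grip_width: 0.456
gripper_force: 55.5
```

Gripped at 39 mm width. Lift.

Call:
{"api": "play_rows", "payload": {
  "increments": [
    {"hand": 1,"tx": 0,"ty": 0,"tz": -0.005,"wx": 0,"wy": 0,"wz": 0},
    {"hand": 1,"tx": 0,"ty": 0,"tz": -0.015,"wx": 0,"wy": 0,"wz": 0},
    {"hand": 1,"tx": 0,"ty": 0,"tz": -0.025,"wx": 0,"wy": 0,"wz": 0},
    {"hand": 1,"tx": 0,"ty": 0,"tz": -0.03,"wx": 0,"wy": 0,"wz": 0},
    {"hand": 1,"tx": 0,"ty": 0,"tz": -0.02,"wx": 0,"wy": 0,"wz": 0},
    {"hand": 1,"tx": 0,"ty": 0,"tz": 0,"wx": 0,"wy": 0,"wz": -8},
    {"hand": 1,"tx": 0,"ty": 0,"tz": 0,"wx": 0,"wy": 0,"wz": -7.8},
    {"hand": 1,"tx": 0,"ty": 0,"tz": 0,"wx": 0,"wy": 0,"wz": 0}
  ]
}}

```text
time_s: 11.0
tool_pos: [0.5666, 0.2096, 0.1732]
tcp_rot: [[-0.998, 0.07, -0.004], [0.07, 0.998, -0.001], [0.004, -0.002, -1.0]]
contact_force: [-0.1, -0.0, -3.2]
grip_width: 0.462
gripper_force: 54.5
```

```bash
python3 lvl.py 176 .532 -.157 .17; python3 - <<'E'
from station import *
from h import *
c=capture("scene")
cv2.imwrite("pics/held.png",cv2.resize(c["img"][130:300,250:420],(600,600),interpolation=2)[:,:,::-1])
E
```

```text
level turn [-0.09 -0.25  0.  ] yaw now 176.0 wz to go 0.0
pos [0.5666 0.2096 0.1732] shift level now [ 0.0089 -0.3681  0.0032] shift at goal yaw [ 0.0089 -0.3681  0.0032]
j [ 0.35  0.43 -0.04  1.11  0.    0.42] F [-0.1 -0.  -3.2]
```

View pics/held.png

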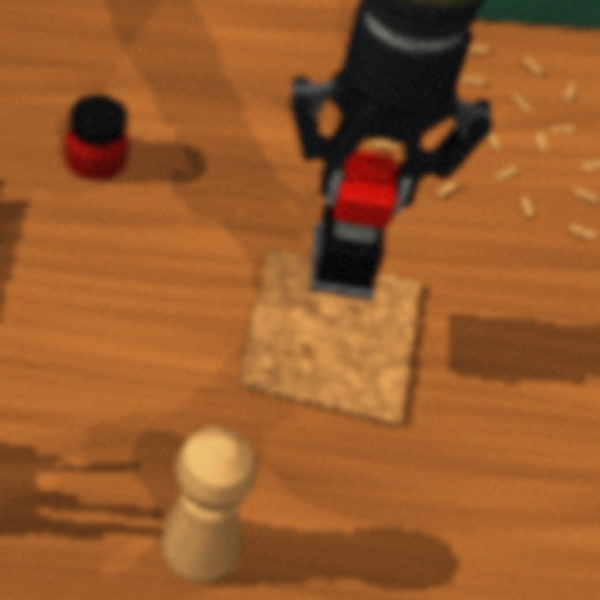

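The stamp hangs upright at (350,240) in the crop, and the doll and jar are clear of it. I'll carry it to above the jig, about 8 mm short of each fence.

Call:
{"api": "play_rows", "payload": {
  "increments": [
    {"hand": 1,"tx": 0.001,"ty": -0.02,"tz": 0,"wx": 0,"wy": -0.25,"wz": 0},
    {"hand": 1,"tx": 0.001,"ty": -0.04,"tz": 0,"wx": 0,"wy": 0,"wz": 0},
    {"hand": 1,"tx": 0.001,"ty": -0.04,"tz": 0,"wx": 0,"wy": 0,"wz": 0},
    {"hand": 1,"tx": 0.001,"ty": -0.04,"tz": 0,"wx": 0,"wy": 0,"wz": 0},
    {"hand": 1,"tx": 0.001,"ty": -0.04,"tz": 0,"wx": 0,"wy": 0,"wz": 0},
    {"hand": 1,"tx": 0.001,"ty": -0.04,"tz": 0,"wx": 0,"wy": 0,"wz": 0},
    {"hand": 1,"tx": 0.001,"ty": -0.04,"tz": 0,"wx": 0,"wy": 0,"wz": 0},
    {"hand": 1,"tx": 0.001,"ty": -0.04,"tz": 0,"wx": 0,"wy": 0,"wz": 0},
    {"hand": 1,"tx": 0.001,"ty": -0.04,"tz": 0,"wx": 0,"wy": 0,"wz": 0},
    {"hand": 1,"tx": 0,"ty": -0.02,"tz": 0,"wx": 0,"wy": 0,"wz": 0},
    {"hand": 1,"tx": 0,"ty": -0.008,"tz": 0.02,"wx": 0,"wy": 0,"wz": 0},
    {"hand": 1,"tx": 0,"ty": 0,"tz": 0,"wx": 0,"wy": 0,"wz": 0},
    {"hand": 1,"tx": 0,"ty": 0,"tz": 0,"wx": 0,"wy": 0,"wz": 0}
  ]
}}

```text
time_s: 12.35
tool_pos: [0.5323, -0.1562, 0.1539]
tcp_rot: [[-0.997, 0.071, 0.001], [0.071, 0.997, 0.001], [-0.001, 0.001, -1.0]]
contact_force: [-0.2, 1.5, -3.2]
grip_width: 0.461
gripper_force: 54.5
```

```bash
python3 look.py held1; python3 lvl.py 176 .532 -.157 .105; python3 - <<'E'
from h import *
o,c=pickle.load(open("held1.pkl","rb"));im=c["img"];hsv=cv2.cvtColor(im,cv2.COLOR_RGB2HSV)
red=((hsv[...,0]<6)|(hsv[...,0]>174))&(hsv[...,1]>150)
r=big(red);print(cv2.boundingRect(r),cv2.contourArea(r))
cv2.imwrite("pics/held1.png",im[:,:,::-1])
E
```

```text
[ 0.5323 -0.1562  0.1539] [[-0.997, 0.071, 0.001], [0.071, 0.997, 0.001], [-0.001, 0.001, -1.0]] [-0.15  1.46 -3.19]
level turn [0.04 0.17 0.  ] yaw now 175.97 wz to go -0.03
pos [ 0.5331 -0.156   0.1545] shift level now [ 0.001  -0.0011  0.0495] shift at goal yaw [ 0.001  -0.0011  0.0495]
j [-0.29  0.35 -0.21  1.    0.   -0.21] F [-0.1  0.1 -3.1]
(205, 202, 100, 122) 10684.5
```

Call:
{"api": "play_rows", "payload": {
  "increments": [
    {"hand": 1,"tx": 0,"ty": 0,"tz": 0.02,"wx": 0,"wy": 0,"wz": 0},
    {"hand": 1,"tx": 0,"ty": 0,"tz": 0.02,"wx": 0,"wy": 0,"wz": 0},
    {"hand": 1,"tx": 0,"ty": 0,"tz": 0.01,"wx": 0,"wy": 0,"wz": 0},
    {"hand": 1,"tx": 0,"ty": 0,"tz": 0.001,"wx": 0,"wy": 0,"wz": 0},
    {"hand": 1,"tx": 0,"ty": 0,"tz": 0,"wx": 0,"wy": 0,"wz": 0}
  ]
}}

```text
time_s: 12.9
tool_pos: [0.5345, -0.156, 0.1041]
tcp_rot: [[-0.998, 0.069, 0.005], [0.069, 0.998, -0.0], [-0.005, -0.0, -1.0]]
contact_force: [-0.0, 0.1, -2.5]
grip_width: 0.463
gripper_force: 54.4
```

Call:
{"api": "play_rows", "payload": {
  "increments": [
    {"hand": 1,"tx": 0,"ty": 0,"tz": 0.0015,"wx": 0,"wy": 0,"wz": 0},
    {"hand": 1,"tx": 0,"ty": 0,"tz": 0.0015,"wx": 0,"wy": 0,"wz": 0},
    {"hand": 1,"tx": 0,"ty": 0,"tz": 0,"wx": 0,"wy": 0,"wz": 0}
  ]
}}

```text
time_s: 13.2
tool_pos: [0.5344, -0.1565, 0.101]
tcp_rot: [[-0.998, 0.07, 0.005], [0.07, 0.998, -0.0], [-0.005, -0.0, -1.0]]
contact_force: [-1.0, -0.2, -3.1]
grip_width: 0.458
gripper_force: 54.4
```

Call:
{"api": "play_rows", "payload": {
  "increments": [
    {"hand": 1,"tx": 0,"ty": 0,"tz": 0.0015,"wx": 0,"wy": 0,"wz": 0},
    {"hand": 1,"tx": 0,"ty": 0,"tz": 0,"wx": 0,"wy": 0,"wz": 0}
  ]
}}

```text
time_s: 13.4
tool_pos: [0.534, -0.1564, 0.0991]
tcp_rot: [[-0.998, 0.07, 0.004], [0.07, 0.998, -0.0], [-0.004, 0.0, -1.0]]
contact_force: [-0.7, -0.6, -2.5]
grip_width: 0.457
gripper_force: 54.4
```

Call:
{"api": "play_rows", "payload": {
  "increments": [
    {"hand": 1,"tx": 0,"ty": 0,"tz": 0.002,"wx": 0,"wy": 0,"wz": 0},
    {"hand": 1,"tx": 0,"ty": 0,"tz": 0,"wx": 0,"wy": 0,"wz": 0}
  ]
}}

```text
time_s: 13.6
tool_pos: [0.5339, -0.1563, 0.0968]
tcp_rot: [[-0.998, 0.07, 0.004], [0.07, 0.998, -0.0], [-0.004, 0.0, -1.0]]
contact_force: [-0.1, 0.1, -2.7]
grip_width: 0.463
gripper_force: 54.4
```

Call:
{"api": "play_rows", "payload": {
  "increments": [
    {"hand": 1,"tx": 0,"ty": 0,"tz": 0.0015,"wx": 0,"wy": 0,"wz": 0},
    {"hand": 1,"tx": 0,"ty": 0,"tz": 0,"wx": 0,"wy": 0,"wz": 0}
  ]
}}

```text
time_s: 13.8
tool_pos: [0.534, -0.1563, 0.0954]
tcp_rot: [[-0.998, 0.07, 0.004], [0.07, 0.998, -0.0], [-0.004, 0.0, -1.0]]
contact_force: [-0.4, 0.6, -3.2]
grip_width: 0.462
gripper_force: 54.4
```

Call:
{"api": "play_rows", "payload": {
  "increments": [
    {"hand": 1,"tx": 0,"ty": 0,"tz": 0.0015,"wx": 0,"wy": 0,"wz": 0},
    {"hand": 1,"tx": 0,"ty": 0,"tz": 0,"wx": 0,"wy": 0,"wz": 0}
  ]
}}

```text
time_s: 14.0
tool_pos: [0.5343, -0.1564, 0.0945]
tcp_rot: [[-0.998, 0.07, 0.005], [0.07, 0.998, -0.0], [-0.005, -0.0, -1.0]]
contact_force: [-1.2, 0.3, 0.4]
grip_width: 0.461
gripper_force: 55.0
```

Contact at TCP z≈0.0946, so the lid top is at about 0.0225. Lift 1.5 mm and feel for the fences.

Call:
{"api": "play_rows", "payload": {
  "increments": [
    {"hand": 1,"tx": 0,"ty": 0,"tz": -0.0015,"wx": 0,"wy": 0,"wz": 0},
    {"hand": 1,"tx": -0.002,"ty": 0,"tz": 0,"wx": 0,"wy": 0,"wz": 0},
    {"hand": 1,"tx": -0.002,"ty": 0,"tz": 0,"wx": 0,"wy": 0,"wz": 0},
    {"hand": 1,"tx": 0,"ty": 0,"tz": 0,"wx": 0,"wy": 0,"wz": 0}
  ]
}}

```text
time_s: 14.4
tool_pos: [0.5386, -0.1567, 0.0955]
tcp_rot: [[-0.998, 0.07, 0.005], [0.07, 0.998, -0.0], [-0.005, -0.0, -1.0]]
contact_force: [-0.2, 0.0, -2.3]
grip_width: 0.455
gripper_force: 54.5
```

Call:
{"api": "play_rows", "payload": {
  "increments": [
    {"hand": 1,"tx": -0.0015,"ty": 0,"tz": 0,"wx": 0,"wy": 0,"wz": 0},
    {"hand": 1,"tx": 0,"ty": 0,"tz": 0,"wx": 0,"wy": 0,"wz": 0}
  ]
}}

```text
time_s: 14.6
tool_pos: [0.5398, -0.1568, 0.0955]
tcp_rot: [[-0.998, 0.07, 0.004], [0.07, 0.998, -0.0], [-0.004, 0.0, -1.0]]
contact_force: [-0.2, -0.4, -3.0]
grip_width: 0.461
gripper_force: 54.5
```

Call:
{"api": "play_rows", "payload": {
  "increments": [
    {"hand": 1,"tx": -0.001,"ty": 0,"tz": 0,"wx": 0,"wy": 0,"wz": 0},
    {"hand": 1,"tx": 0,"ty": 0,"tz": 0,"wx": 0,"wy": 0,"wz": 0}
  ]
}}

```text
time_s: 14.8
tool_pos: [0.5402, -0.1568, 0.0955]
tcp_rot: [[-0.998, 0.07, 0.003], [0.07, 0.998, -0.0], [-0.003, 0.0, -1.0]]
contact_force: [-0.4, 0.0, -3.0]
grip_width: 0.458
gripper_force: 54.5
```

Call:
{"api": "play_rows", "payload": {
  "increments": [
    {"hand": 1,"tx": -0.0015,"ty": 0,"tz": 0,"wx": 0,"wy": 0,"wz": 0},
    {"hand": 1,"tx": 0,"ty": 0,"tz": 0,"wx": 0,"wy": 0,"wz": 0}
  ]
}}

```text
time_s: 15.0
tool_pos: [0.5407, -0.1568, 0.0953]
tcp_rot: [[-0.998, 0.07, 0.001], [0.07, 0.998, -0.0], [-0.001, 0.0, -1.0]]
contact_force: [-3.6, 1.7, -1.1]
grip_width: 0.461
gripper_force: 54.7
```

Call:
{"api": "play_rows", "payload": {
  "increments": [
    {"hand": 1,"tx": -0.001,"ty": 0,"tz": 0,"wx": 0,"wy": 0,"wz": 0},
    {"hand": 1,"tx": 0,"ty": 0,"tz": 0,"wx": 0,"wy": 0,"wz": 0}
  ]
}}

```text
time_s: 15.2
tool_pos: [0.541, -0.1568, 0.0952]
tcp_rot: [[-0.998, 0.07, 0.0], [0.07, 0.998, 0.0], [-0.0, 0.0, -1.0]]
contact_force: [-5.8, 0.9, 0.2]
grip_width: 0.459
gripper_force: 54.9
```

Call:
{"api": "play_rows", "payload": {
  "increments": [
    {"hand": 1,"tx": -0.001,"ty": 0,"tz": 0,"wx": 0,"wy": 0,"wz": 0},
    {"hand": 1,"tx": 0,"ty": 0,"tz": 0,"wx": 0,"wy": 0,"wz": 0}
  ]
}}

```text
time_s: 15.4
tool_pos: [0.5412, -0.1568, 0.0951]
tcp_rot: [[-0.998, 0.07, -0.001], [0.07, 0.998, 0.0], [0.001, 0.0, -1.0]]
contact_force: [-5.9, 0.8, 0.3]
grip_width: 0.459
gripper_force: 55.0
```

Far fence touched at x≈0.5407. Back off 0.8 mm, then feel left.

Call:
{"api": "play_rows", "payload": {
  "increments": [
    {"hand": 1,"tx": 0.0018,"ty": 0,"tz": 0,"wx": 0,"wy": 0,"wz": 0},
    {"hand": 1,"tx": 0,"ty": 0.002,"tz": 0,"wx": 0,"wy": 0,"wz": 0},
    {"hand": 1,"tx": 0,"ty": 0.002,"tz": 0,"wx": 0,"wy": 0,"wz": 0},
    {"hand": 1,"tx": 0,"ty": 0,"tz": 0,"wx": 0,"wy": 0,"wz": 0}
  ]
}}

```text
time_s: 15.8
tool_pos: [0.5411, -0.1536, 0.0951]
tcp_rot: [[-0.998, 0.07, 0.001], [0.07, 0.998, -0.002], [-0.001, -0.002, -1.0]]
contact_force: [-4.2, -2.5, -2.8]
grip_width: 0.463
gripper_force: 54.5
```

Call:
{"api": "play_rows", "payload": {
  "increments": [
    {"hand": 1,"tx": 0,"ty": 0.0015,"tz": 0,"wx": 0,"wy": 0,"wz": 0},
    {"hand": 1,"tx": 0,"ty": 0,"tz": 0,"wx": 0,"wy": 0,"wz": 0}
  ]
}}

```text
time_s: 16.0
tool_pos: [0.5412, -0.1522, 0.0951]
tcp_rot: [[-0.998, 0.07, 0.001], [0.07, 0.998, -0.002], [-0.001, -0.002, -1.0]]
contact_force: [-5.5, -2.8, -3.0]
grip_width: 0.457
gripper_force: 54.5
```

Call:
{"api": "play_rows", "payload": {
  "increments": [
    {"hand": 1,"tx": 0,"ty": 0.001,"tz": 0,"wx": 0,"wy": 0,"wz": 0},
    {"hand": 1,"tx": 0,"ty": 0,"tz": 0,"wx": 0,"wy": 0,"wz": 0}
  ]
}}

```text
time_s: 16.2
tool_pos: [0.5413, -0.1513, 0.0951]
tcp_rot: [[-0.998, 0.07, 0.001], [0.07, 0.998, -0.002], [-0.001, -0.002, -1.0]]
contact_force: [-4.4, -3.6, -3.6]
grip_width: 0.46
gripper_force: 54.5
```

Call:
{"api": "play_rows", "payload": {
  "increments": [
    {"hand": 1,"tx": 0,"ty": 0.001,"tz": 0,"wx": 0,"wy": 0,"wz": 0},
    {"hand": 1,"tx": 0,"ty": 0,"tz": 0,"wx": 0,"wy": 0,"wz": 0}
  ]
}}

```text
time_s: 16.4
tool_pos: [0.5414, -0.1503, 0.0951]
tcp_rot: [[-0.998, 0.07, 0.001], [0.07, 0.998, -0.002], [-0.001, -0.002, -1.0]]
contact_force: [-5.9, -2.0, -3.4]
grip_width: 0.46
gripper_force: 54.5
```

Call:
{"api": "play_rows", "payload": {
  "increments": [
    {"hand": 1,"tx": 0.0005,"ty": 0.001,"tz": 0,"wx": 0,"wy": 0,"wz": 0},
    {"hand": 1,"tx": 0,"ty": 0,"tz": 0,"wx": 0,"wy": 0,"wz": 0}
  ]
}}

```text
time_s: 16.6
tool_pos: [0.5414, -0.1491, 0.0952]
tcp_rot: [[-0.998, 0.07, 0.002], [0.07, 0.998, -0.002], [-0.002, -0.002, -1.0]]
contact_force: [-3.8, -1.8, -3.7]
grip_width: 0.457
gripper_force: 54.5
```

Call:
{"api": "play_rows", "payload": {
  "increments": [
    {"hand": 1,"tx": 0,"ty": 0.001,"tz": 0,"wx": 0,"wy": 0,"wz": 0},
    {"hand": 1,"tx": 0,"ty": 0,"tz": 0,"wx": 0,"wy": 0,"wz": 0}
  ]
}}

```text
time_s: 16.8
tool_pos: [0.5414, -0.1489, 0.0952]
tcp_rot: [[-0.998, 0.071, 0.002], [0.071, 0.998, -0.004], [-0.002, -0.004, -1.0]]
contact_force: [-5.7, -4.2, -2.9]
grip_width: 0.457
gripper_force: 54.6
```

Call:
{"api": "play_rows", "payload": {
  "increments": [
    {"hand": 1,"tx": 0,"ty": 0.001,"tz": 0,"wx": 0,"wy": 0,"wz": 0},
    {"hand": 1,"tx": 0,"ty": 0,"tz": 0,"wx": 0,"wy": 0,"wz": 0}
  ]
}}

```text
time_s: 17.0
tool_pos: [0.5415, -0.1487, 0.0953]
tcp_rot: [[-0.997, 0.071, 0.002], [0.071, 0.997, -0.005], [-0.002, -0.005, -1.0]]
contact_force: [-6.3, -6.5, -4.1]
grip_width: 0.463
gripper_force: 54.7
```

Both fences felt, matching vision within 1 mm. Relieve slightly and set down.

Call:
{"api": "play_rows", "payload": {
  "increments": [
    {"hand": 1,"tx": 0.0004,"ty": -0.0013,"tz": 0,"wx": 0,"wy": 0,"wz": 0},
    {"hand": 1,"tx": 0,"ty": 0,"tz": 0.001,"wx": 0,"wy": 0,"wz": 0},
    {"hand": 1,"tx": 0,"ty": 0,"tz": 0.001,"wx": 0,"wy": 0,"wz": 0},
    {"hand": 1,"tx": 0,"ty": 0,"tz": 0.001,"wx": 0,"wy": 0,"wz": 0},
    {"hand": 1,"tx": 0,"ty": 0,"tz": 0,"wx": 0,"wy": 0,"wz": 0},
    {"hand": 1,"tx": 0,"ty": 0,"tz": 0,"wx": 0,"wy": 0,"wz": 0}
  ]
}}

```text
time_s: 17.6
tool_pos: [0.5413, -0.149, 0.0937]
tcp_rot: [[-0.997, 0.071, 0.003], [0.071, 0.997, -0.003], [-0.004, -0.003, -1.0]]
contact_force: [-7.6, -2.8, 5.5]
grip_width: 0.457
gripper_force: 55.6
```

Call:
{"api": "play_rows", "payload": {
  "increments": [
    {"hand": 1,"tx": 0,"ty": 0,"tz": 0.002,"wx": 0,"wy": 0,"wz": 0},
    {"hand": 1,"tx": 0,"ty": 0,"tz": 0.002,"wx": 0,"wy": 0,"wz": 0},
    {"hand": 1,"tx": 0,"ty": 0,"tz": 0.002,"wx": 0,"wy": 0,"wz": 0},
    {"hand": 1,"tx": 0,"ty": 0,"tz": 0.002,"wx": 0,"wy": 0,"wz": 0},
    {"hand": 1,"tx": 0,"ty": 0,"tz": 0.002,"wx": 0,"wy": 0,"wz": 0},
    {"hand": 1,"tx": 0,"ty": 0,"tz": 0.002,"wx": 0,"wy": 0,"wz": 0},
    {"hand": 1,"tx": 0,"ty": 0,"tz": 0,"wx": 0,"wy": 0,"wz": 0}
  ]
}}

```text
time_s: 18.3
tool_pos: [0.5413, -0.1492, 0.0822]
tcp_rot: [[-0.997, 0.071, 0.004], [0.071, 0.997, -0.004], [-0.004, -0.003, -1.0]]
contact_force: [-9.3, -3.6, 11.3]
grip_width: 0.462
gripper_force: 56.3
```

Call:
{"api": "play_rows", "payload": {
  "increments": [
    {"hand": 1,"tx": 0,"ty": 0,"tz": 0.0015,"wx": 0,"wy": 0,"wz": 0},
    {"hand": 1,"tx": 0,"ty": 0,"tz": 0.001,"wx": 0,"wy": 0,"wz": 0},
    {"hand": 1,"tx": 0,"ty": 0,"tz": 0,"wx": 0,"wy": 0,"wz": 0}
  ]
}}

```text
time_s: 18.6
tool_pos: [0.5412, -0.1492, 0.08]
tcp_rot: [[-0.997, 0.071, 0.004], [0.071, 0.997, -0.004], [-0.004, -0.003, -1.0]]
contact_force: [-10.0, -3.4, 10.9]
grip_width: 0.46
gripper_force: 56.4
```

Call:
{"api": "play_rows", "payload": {
  "increments": [
    {"hand": 1,"tx": 0,"ty": 0,"tz": 0.001,"wx": 0,"wy": 0,"wz": 0},
    {"hand": 1,"tx": 0,"ty": 0,"tz": 0,"wx": 0,"wy": 0,"wz": 0}
  ]
}}

```text
time_s: 18.8
tool_pos: [0.5412, -0.1492, 0.0791]
tcp_rot: [[-0.997, 0.071, 0.004], [0.071, 0.997, -0.004], [-0.004, -0.003, -1.0]]
contact_force: [-10.0, -3.1, 12.0]
grip_width: 0.457
gripper_force: 56.5
```

Call:
{"api": "play_rows", "payload": {
  "increments": [
    {"hand": 1,"tx": 0,"ty": 0,"tz": 0.0015,"wx": 0,"wy": 0,"wz": 0},
    {"hand": 1,"tx": 0,"ty": 0,"tz": 0,"wx": 0,"wy": 0,"wz": 0}
  ]
}}

```text
time_s: 19.0
tool_pos: [0.5413, -0.1492, 0.0777]
tcp_rot: [[-0.997, 0.071, 0.004], [0.071, 0.997, -0.004], [-0.004, -0.004, -1.0]]
contact_force: [-10.0, -3.7, 13.1]
grip_width: 0.46
gripper_force: 56.6
```

Call:
{"api": "play_rows", "payload": {
  "increments": [
    {"hand": 1,"tx": 0,"ty": 0,"tz": 0.001,"wx": 0,"wy": 0,"wz": 0},
    {"hand": 1,"tx": 0,"ty": 0,"tz": 0,"wx": 0,"wy": 0,"wz": 0}
  ]
}}

```text
time_s: 19.2
tool_pos: [0.5413, -0.1493, 0.0773]
tcp_rot: [[-0.997, 0.071, 0.004], [0.071, 0.997, -0.004], [-0.004, -0.004, -1.0]]
contact_force: [-11.4, -2.9, 17.1]
grip_width: 0.459
gripper_force: 56.9
```

Call:
{"api": "play_rows", "payload": {
  "increments": [
    {"hand": 1,"tx": 0,"ty": 0,"tz": 0.001,"wx": 0,"wy": 0,"wz": 0},
    {"hand": 1,"tx": 0,"ty": 0,"tz": 0,"wx": 0,"wy": 0,"wz": 0}
  ]
}}

```text
time_s: 19.4
tool_pos: [0.5414, -0.1493, 0.0769]
tcp_rot: [[-0.997, 0.071, 0.005], [0.071, 0.997, -0.004], [-0.005, -0.004, -1.0]]
contact_force: [-12.4, -3.5, 20.4]
grip_width: 0.455
gripper_force: 57.4
```

The force slope steepened past 0.0777, so that's the stop. A touch more, and hold.

Call:
{"api": "play_rows", "payload": {
  "increments": [
    {"hand": 1,"tx": 0,"ty": 0,"tz": 0.0015,"wx": 0,"wy": 0,"wz": 0},
    {"hand": 1,"tx": 0,"ty": 0,"tz": 0.001,"wx": 0,"wy": 0,"wz": 0},
    {"hand": 1,"tx": 0,"ty": 0,"tz": 0,"wx": 0,"wy": 0,"wz": 0},
    {"hand": 1,"tx": 0,"ty": 0,"tz": 0,"wx": 0,"wy": 0,"wz": 0},
    {"hand": 1,"tx": 0,"ty": 0,"tz": 0,"wx": 0,"wy": 0,"wz": 0},
    {"hand": 1,"tx": 0,"ty": 0,"tz": 0,"wx": 0,"wy": 0,"wz": 0},
    {"hand": 1,"tx": 0,"ty": 0,"tz": 0,"wx": 0,"wy": 0,"wz": 0}
  ]
}}

```text
time_s: 20.1
tool_pos: [0.5415, -0.1493, 0.076]
tcp_rot: [[-0.997, 0.071, 0.006], [0.071, 0.997, -0.004], [-0.006, -0.004, -1.0]]
contact_force: [-15.5, -2.2, 30.5]
grip_width: 0.461
gripper_force: 58.7
```

Now release upward and check that there was no slip, by the height at which the lid contact ends.

Call:
{"api": "play_rows", "payload": {
  "increments": [
    {"hand": 1,"tx": 0,"ty": 0,"tz": -0.003,"wx": 0,"wy": 0,"wz": 0},
    {"hand": 1,"tx": 0,"ty": 0,"tz": -0.003,"wx": 0,"wy": 0,"wz": 0},
    {"hand": 1,"tx": 0,"ty": 0,"tz": -0.003,"wx": 0,"wy": 0,"wz": 0},
    {"hand": 1,"tx": 0,"ty": 0,"tz": -0.003,"wx": 0,"wy": 0,"wz": 0},
    {"hand": 1,"tx": 0,"ty": 0,"tz": -0.003,"wx": 0,"wy": 0,"wz": 0},
    {"hand": 1,"tx": 0,"ty": 0,"tz": -0.002,"wx": 0,"wy": 0,"wz": 0},
    {"hand": 1,"tx": 0,"ty": 0,"tz": 0,"wx": 0,"wy": 0,"wz": 0}
  ]
}}

```text
time_s: 20.8
tool_pos: [0.5418, -0.1491, 0.0898]
tcp_rot: [[-0.997, 0.071, 0.005], [0.071, 0.997, -0.004], [-0.005, -0.003, -1.0]]
contact_force: [-7.0, -4.3, 6.3]
grip_width: 0.462
gripper_force: 55.5
```

Call:
{"api": "play_rows", "payload": {
  "increments": [
    {"hand": 1,"tx": 0,"ty": 0,"tz": -0.001,"wx": 0,"wy": 0,"wz": 0},
    {"hand": 1,"tx": 0,"ty": 0,"tz": 0,"wx": 0,"wy": 0,"wz": 0}
  ]
}}

```text
time_s: 21.0
tool_pos: [0.5418, -0.1491, 0.0906]
tcp_rot: [[-0.997, 0.071, 0.005], [0.071, 0.997, -0.003], [-0.005, -0.003, -1.0]]
contact_force: [-6.8, -2.9, 5.1]
grip_width: 0.46
gripper_force: 55.4
```

Call:
{"api": "play_rows", "payload": {
  "increments": [
    {"hand": 1,"tx": 0,"ty": 0,"tz": -0.001,"wx": 0,"wy": 0,"wz": 0},
    {"hand": 1,"tx": 0,"ty": 0,"tz": 0,"wx": 0,"wy": 0,"wz": 0}
  ]
}}

```text
time_s: 21.2
tool_pos: [0.5418, -0.1491, 0.0915]
tcp_rot: [[-0.997, 0.071, 0.004], [0.071, 0.997, -0.003], [-0.005, -0.003, -1.0]]
contact_force: [-6.8, -3.6, 4.9]
grip_width: 0.456
gripper_force: 55.4
```

Call:
{"api": "play_rows", "payload": {
  "increments": [
    {"hand": 1,"tx": 0,"ty": 0,"tz": -0.0015,"wx": 0,"wy": 0,"wz": 0},
    {"hand": 1,"tx": 0,"ty": 0,"tz": 0,"wx": 0,"wy": 0,"wz": 0}
  ]
}}

```text
time_s: 21.4
tool_pos: [0.5418, -0.1491, 0.0929]
tcp_rot: [[-0.997, 0.071, 0.004], [0.071, 0.997, -0.003], [-0.005, -0.003, -1.0]]
contact_force: [-6.2, -3.9, 4.8]
grip_width: 0.458
gripper_force: 55.3
```

Call:
{"api": "play_rows", "payload": {
  "increments": [
    {"hand": 1,"tx": 0,"ty": 0,"tz": -0.0015,"wx": 0,"wy": 0,"wz": 0},
    {"hand": 1,"tx": 0,"ty": 0,"tz": 0,"wx": 0,"wy": 0,"wz": 0}
  ]
}}

```text
time_s: 21.6
tool_pos: [0.5418, -0.1491, 0.0941]
tcp_rot: [[-0.998, 0.07, 0.004], [0.07, 0.998, -0.003], [-0.004, -0.003, -1.0]]
contact_force: [-7.4, -4.0, 3.8]
grip_width: 0.459
gripper_force: 55.2
```

Call:
{"api": "play_rows", "payload": {
  "increments": [
    {"hand": 1,"tx": 0,"ty": 0,"tz": -0.001,"wx": 0,"wy": 0,"wz": 0},
    {"hand": 1,"tx": 0,"ty": 0,"tz": 0,"wx": 0,"wy": 0,"wz": 0}
  ]
}}

```text
time_s: 21.8
tool_pos: [0.5418, -0.149, 0.0946]
tcp_rot: [[-0.998, 0.07, 0.004], [0.07, 0.998, -0.003], [-0.004, -0.003, -1.0]]
contact_force: [-4.6, -3.5, -0.0]
grip_width: 0.459
gripper_force: 54.8
```

No slip: contact ends at the same height, 0.0946, so travel was the full 16 mm. Lift away and return to the mat.

Call:
{"api": "play_rows", "payload": {
  "increments": [
    {"hand": 1,"tx": 0.002,"ty": -0.002,"tz": -0.003,"wx": 0,"wy": 0,"wz": 0},
    {"hand": 1,"tx": 0.001,"ty": -0.001,"tz": -0.015,"wx": 0,"wy": 0,"wz": 0},
    {"hand": 1,"tx": 0,"ty": 0,"tz": -0.03,"wx": 0,"wy": 0,"wz": 0},
    {"hand": 1,"tx": 0,"ty": 0,"tz": -0.03,"wx": 0,"wy": 0,"wz": 0},
    {"hand": 1,"tx": 0,"ty": 0.02,"tz": 0,"wx": 0,"wy": 0,"wz": 0},
    {"hand": 1,"tx": 0,"ty": 0.04,"tz": 0,"wx": 0,"wy": 0,"wz": 0},
    {"hand": 1,"tx": 0,"ty": 0.04,"tz": 0,"wx": 0,"wy": 0,"wz": 0},
    {"hand": 1,"tx": 0,"ty": 0.04,"tz": 0,"wx": 0,"wy": 0,"wz": 0},
    {"hand": 1,"tx": 0,"ty": 0.04,"tz": 0,"wx": 0,"wy": 0,"wz": 0},
    {"hand": 1,"tx": 0,"ty": 0.04,"tz": 0,"wx": 0,"wy": 0,"wz": 0},
    {"hand": 1,"tx": 0,"ty": 0.04,"tz": 0,"wx": 0,"wy": 0,"wz": 0},
    {"hand": 1,"tx": 0,"ty": 0.04,"tz": 0,"wx": 0,"wy": 0,"wz": 0},
    {"hand": 1,"tx": 0,"ty": 0.04,"tz": 0,"wx": 0,"wy": 0,"wz": 0},
    {"hand": 1,"tx": 0,"ty": 0.02,"tz": 0,"wx": 0,"wy": 0,"wz": 0},
    {"hand": 1,"tx": 0,"ty": 0,"tz": 0,"wx": 0,"wy": 0,"wz": 0},
    {"hand": 1,"tx": 0,"ty": 0,"tz": 0,"wx": 0,"wy": 0,"wz": 0}
  ]
}}

```text
time_s: 23.4
tool_pos: [0.5644, 0.2098, 0.1725]
tcp_rot: [[-0.998, 0.068, 0.006], [0.068, 0.998, 0.001], [-0.006, 0.001, -1.0]]
contact_force: [-0.4, -0.5, -3.7]
grip_width: 0.459
gripper_force: 54.3
```

```bash
python3 lvl.py 176 .563 .214 .083
```

```text
level turn [0.08 0.35 0.  ] yaw now 176.1 wz to go 0.1
pos [0.5644 0.2098 0.1725] shift level now [0.0017 0.0041 0.0895] shift at goal yaw [0.0017 0.0041 0.0895]
j [ 0.36  0.42 -0.06  1.09 -0.    0.42] F [-0.4 -0.5 -3.7]
```

Call:
{"api": "play_rows", "payload": {
  "increments": [
    {"hand": 1,"tx": 0.0017,"ty": 0.004,"tz": 0.02,"wx": 0,"wy": 0,"wz": 0},
    {"hand": 1,"tx": 0,"ty": 0,"tz": 0.03,"wx": 0,"wy": 0,"wz": 0},
    {"hand": 1,"tx": 0,"ty": 0,"tz": 0.025,"wx": 0,"wy": 0,"wz": 0},
    {"hand": 1,"tx": 0,"ty": 0,"tz": 0.01,"wx": 0,"wy": 0,"wz": 0},
    {"hand": 1,"tx": 0,"ty": 0,"tz": 0.003,"wx": 0,"wy": 0,"wz": 0},
    {"hand": 1,"tx": 0,"ty": 0,"tz": 0,"wx": 0,"wy": 0,"wz": 0},
    {"hand": 1,"tx": 0,"ty": 0,"tz": 0,"wx": 0,"wy": 0,"wz": 0}
  ]
}}

```text
time_s: 24.1
tool_pos: [0.5639, 0.2129, 0.0856]
tcp_rot: [[-0.998, 0.07, 0.007], [0.07, 0.998, 0.001], [-0.007, 0.001, -1.0]]
contact_force: [0.7, 0.7, -2.9]
grip_width: 0.457
gripper_force: 54.2
```

Call:
{"api": "play_rows", "payload": {
  "increments": [
    {"hand": 1,"tx": 0,"ty": 0,"tz": 0.0015,"wx": 0,"wy": 0,"wz": 0},
    {"hand": 1,"tx": 0,"ty": 0,"tz": 0.001,"wx": 0,"wy": 0,"wz": 0},
    {"hand": 1,"tx": 0,"ty": 0,"tz": 0,"wx": 0,"wy": 0,"wz": 0}
  ]
}}

```text
time_s: 24.4
tool_pos: [0.5628, 0.2129, 0.082]
tcp_rot: [[-0.998, 0.07, 0.005], [0.07, 0.998, 0.0], [-0.005, 0.0, -1.0]]
contact_force: [-0.3, -1.3, -1.3]
grip_width: 0.459
gripper_force: 54.6
```

Call:
{"api": "play_rows", "payload": {
  "increments": [
    {"hand": 1,"tx": 0,"ty": 0,"tz": 0.001,"wx": 0,"wy": 0,"wz": 0},
    {"hand": 1,"tx": 0,"ty": 0,"tz": 0,"wx": 0,"wy": 0,"wz": 0}
  ]
}}

```text
time_s: 24.6
tool_pos: [0.5629, 0.2129, 0.0816]
tcp_rot: [[-0.998, 0.07, 0.006], [0.07, 0.998, 0.0], [-0.005, 0.001, -1.0]]
contact_force: [-1.7, -0.7, 4.2]
grip_width: 0.459
gripper_force: 55.4
```

Call:
{"api": "play_rows", "payload": {
  "increments": [
    {"hand": -0.3,"tx": 0,"ty": 0,"tz": 0,"wx": 0,"wy": 0,"wz": 0},
    {"hand": -1,"tx": 0,"ty": 0,"tz": 0,"wx": 0,"wy": 0,"wz": 0},
    {"hand": -1,"tx": 0,"ty": 0,"tz": 0,"wx": 0,"wy": 0,"wz": 0},
    {"hand": -1,"tx": 0,"ty": 0,"tz": 0,"wx": 0,"wy": 0,"wz": 0},
    {"hand": -1,"tx": 0,"ty": 0,"tz": 0,"wx": 0,"wy": 0,"wz": 0},
    {"hand": -1,"tx": 0,"ty": 0,"tz": 0,"wx": 0,"wy": 0,"wz": 0}
  ]
}}

```text
time_s: 25.2
tool_pos: [0.5626, 0.2127, 0.0805]
tcp_rot: [[-0.998, 0.07, 0.004], [0.07, 0.998, -0.0], [-0.004, 0.0, -1.0]]
contact_force: [-0.5, -0.7, 0.1]
grip_width: 0.999
gripper_force: 0.0
```

Released. Retreat straight up, then verify.

Call:
{"api": "play_rows", "payload": {
  "increments": [
    {"hand": -1,"tx": 0,"ty": 0,"tz": -0.01,"wx": 0,"wy": 0,"wz": 0},
    {"hand": -1,"tx": 0,"ty": 0,"tz": -0.03,"wx": 0,"wy": 0,"wz": 0},
    {"hand": -1,"tx": 0,"ty": 0,"tz": -0.04,"wx": 0,"wy": 0,"wz": 0},
    {"hand": -1,"tx": 0,"ty": 0,"tz": -0.04,"wx": 0,"wy": 0,"wz": 0},
    {"hand": -1,"tx": 0.02,"ty": 0,"tz": -0.04,"wx": 0,"wy": 0,"wz": 0},
    {"hand": -1,"tx": 0.02,"ty": 0,"tz": -0.04,"wx": 0,"wy": 0,"wz": 0},
    {"hand": -1,"tx": 0,"ty": 0,"tz": 0,"wx": 0,"wy": 0,"wz": 0},
    {"hand": -1,"tx": 0,"ty": 0,"tz": 0,"wx": 0,"wy": 0,"wz": 0}
  ]
}}

```text
time_s: 26.0
tool_pos: [0.5223, 0.216, 0.2827]
tcp_rot: [[-0.998, 0.069, 0.008], [0.069, 0.998, 0.001], [-0.008, 0.002, -1.0]]
contact_force: [0.2, 0.8, 0.4]
grip_width: 1.001
gripper_force: 0.0
```

```bash
python3 look.py end; python3 - <<'E'
from station import *
from h import *
s=capture("scene")["img"][130:280,250:400];w=pickle.load(open("end.pkl","rb"))[1]["img"]
cv2.imwrite("pics/end2.png",np.hstack([cv2.resize(s,(380,380)),cv2.resize(w,(420,380))])[:,:,::-1])
E
```

```text
[0.5223 0.216  0.2827] [[-0.998, 0.069, 0.008], [0.069, 0.998, 0.001], [-0.008, 0.002, -1.0]] [0.23 0.8  0.38]
```

View pics/end2.png

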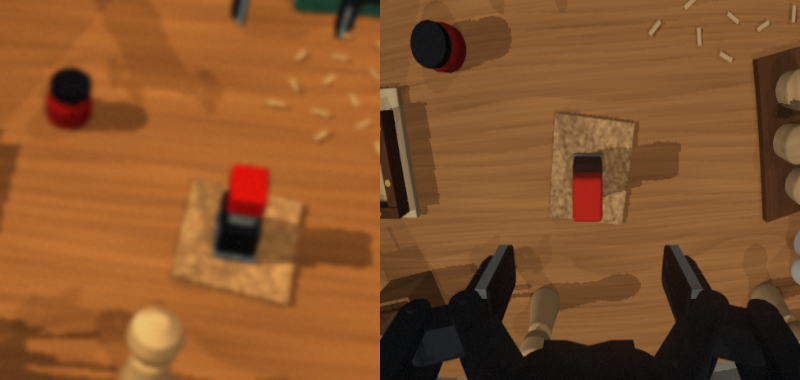

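The stamp stands upright near the mat's centre (wrist panel about (588,190)) with its plunger up. The jar and doll are in place and the gripper is clear.

```bash
python3 -c "
from station import *
print(finish_job())"
```

```text
the job is handed in; nothing more can be done
None
```

I stamped the lid in the corner against both fences with the plunger pressed to its stop (about 34 N on the lid), stood the stamp upright on its cork mat with the plunger up, and handed the job in at about 26 s; no verdict was returned.

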